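# Short spin on the bench centrifuge

## Task

Give the small bench centrifuge a short spin, using only the closed fingers: push its open lid fully shut, then tip the rocker switch over by pressing its raised end down, then press the round key fully down. That key works only while it is held, so finish while still holding it down; leave the bar-shaped key unpressed and do not disturb the things standing round the machine.

Things in the scene. Friction and masses are not known exactly. Their poses are not given: they have to be found in the camera images.
- centrifuge: White fixed bench centrifuge, 200 (x) x 180 (y) mm. Origin: centre of its underside on the worktop; own -x is its front (yaw within 0.3 rad), +y its left. Front deck 50 mm high, own x -102 to -26 mm, with three switch modules in a row at own x -65, y +58, 0, -58 mm; which is where changes. Behind it a chamber 70 mm high, x -32 to +100 mm, with rotor and lid.
- lid (a joint): Lid angle, rad: 0 = shut, grows as its front edge rises; starts 0.35 to 0.65. Hinge along the machine's own y at own x +92 mm, z 70 mm. Flat plate, 118 mm from hinge to front edge, 172 wide, 10 thick; top 80 mm above the worktop when shut. Stiff hinge, no latch: it stays where left; 2 to 4 N down on its front half closes it.
- lid_top (a point): Point on the outer (upper) face of the lid, on its middle line, 82 mm forward of the hinge; it moves with the lid. When shut it is at own x = +10 mm of the machine, 80 mm above the worktop.
- rocker_module: Fixed module with a black V-shaped rocker switch in a grey frame 54 x 32 mm, long side front to back. Origin: its centre at deck height (50 mm); axes as the machine's.
- rocker (a joint): Rocker angle, rad: 0 = off (front half raised, rear half level), 0.4 = on (front half pressed level, rear half raised). It tips about its middle, 6 mm above the deck, and stays where it is left; about 2 N on the end of the raised half tips it.
- rocker_raised (a point): Point on the top face of the rocker's front half (the half that starts raised), 16 mm from the rocker's middle, on its middle line; moves with it. Each half is 22 mm long and 24 mm wide. When off this point is 62 mm above the worktop, when on 56 mm.
- round_module: Fixed module with the round short-spin key in a square grey frame 34 x 34 mm. Origin: its centre at deck height; axes as the machine's.
- round_key (a joint): Travel of the round key, m: 0 = up, 0.005 = fully down. It springs back when let go; fully down takes about 4.2 N.
- round_key_top (a point): Centre of the top face of the round black key, 22 mm in diameter, 60 mm above the worktop when up, 55 mm when down; the frame round it is at 52 mm.
- bar_module: Fixed module with the bar-shaped key in a grey frame 48 x 26 mm. Not to be pressed. Origin: its centre at deck height; axes as the machine's.
- bar_key (a joint): Travel of the bar-shaped key (36 x 14 mm, long side front to back, top 60 mm above the worktop), m: 0 = up, 0.005 = down. A sprung key, to be left unpressed.
- jar: Bystander: closed sample jar with black cap, 45 mm across, 61 mm high, loose, standing to the left of the machine. Origin: centre of its underside.
- tape: Bystander: roll of tape lying flat, 72 mm across, 19 mm high, loose, front left of the machine. Origin: centre of its underside.
- vial: Bystander: small vial with black cap, 22 mm across, 56 mm high, loose, front right of the machine. Origin: centre of its underside.
- bench_timer: Bystander: digital timer lying face up, 58 x 62 x 20 mm, loose, right of the machine. Origin: centre of its underside.

How it is judged (in metres and radians):
On the way, in this order (a step that is already met when the one before it is completed fails the run):
1. the lid is pushed shut (value of joint lid below 0.04 rad), for 0.1 s.
2. the rocker is tipped over to on (value of joint rocker above 0.3 rad and value of joint lid below 0.04 rad), for 0.1 s.
3. the round key is pressed down (value of joint round_key above 0.0035 m), for 0.1 s.
At the end, for the whole second after the job is handed in: The lid is shut (within 0.04 rad), the rocker is on (beyond 0.3 of 0.4 rad), and the fingers hold the round key down (more than 3.5 of its 5 mm, with more than 1 N) (all of step 2 and value of joint round_key above 0.0035 m and contact force between the fingers and round_module above 1 N); the arm keeps its last pose, push and grip.
It fails at once if the rocker is tipped before the lid is shut (value of joint rocker above 0.2 rad and value of joint lid above 0.06 rad).
It fails at once if the round key is pressed before the rocker is on (value of joint round_key above 0.003 m and value of joint rocker below 0.25 rad).
It fails at once if the bar-shaped key is pressed (value of joint bar_key above 0.0025 m).
It fails at once if the lid is lifted wide open (value of joint lid above 0.9 rad).
It fails at once if a thing beside the machine is lifted, carried, tipped over or pushed more than 2 cm (distance of any of jar, tape, vial, bench_timer from where it was at the start of the episode above 0.02 m or angle between any of jar, vial's own z axis and vertical above 0.6 rad).
It also fails if it takes over 38 s, if anything falls off the work surface, if the arm or the gripper's body presses on something with over 40 N, if the wrist force passes 120 N, or if a joint passes its speed limit or range.

## Robot

A 6-joint arm with a two-finger parallel gripper is mounted at the origin on a cart in front of the work surface, level with it; the furniture and walls round the work are solid. World frame = base frame: x ahead of the robot, y to its left, z up, the work surface at z = 0. Lengths are in m, angles in degrees, forces in N, time in s.
With the tool pointing down it reaches from about 0.3 to 0.75 m from the base axis. Payload 8.5 kg.
Tool frame: the origin (TCP) lies at the very end of the fingers, on their centre line; the grasp point (between the pads) lies 19 mm behind it; z points along the fingers, y is the line along which they close (so a half turn about z gives the same grasp; the last joint's range is limited). The gripper opens to 85 mm and grips with 20 to 120 N. Pads are 22 mm wide; open, the fingers measure 114 mm over their backs; the gripper's body (76 mm by 85 mm) begins 54 mm behind the grasp point. The pads swing forward as they close: fully open they stand 13 mm farther back than shut.
Start: joints at [-12.336, 21.807, 74.336, -0, 83.858, -12.336], TCP at [0.55, 0, 0.231] pointing down, gripper open.
Joint ranges: [-178.18, 178.18], [-50.72, 133.34], [12.68, 142.11], [-81.47, 261.47], [9.98, 163.14], [-165.26, 165.26]. Speed limits (degrees/s): [136.94, 136.94, 180, 180, 180, 180].

## Interface

Orientations are given as a 3x3 rotation matrix whose columns are the frame's x, y, z axes.
In Python, from rig import env, optics, spotter gives the robot as it stands.
- The arm moves only by the shell command python3 -m crank 'ROWS' [FORCE]. ROWS is JSON, one flat list of numbers, 5 for each row, row after row: the finger opening in cm, from 0 to 8.54, then the shift along the tool's x, y, z in cm, then the turn about the tool's z in rad. A call has exactly 8 rows; each row shifts and turns the commanded pose from where the row before left it, along the tool's axes as they then stand; what a row does not reach is not made up. A row lasts 1/12 s, in which the tool goes at most 41.7 mm and 7.16 degrees, less where a joint would pass 70% of its speed; a pose out of reach is approached as far as the arm can. A call is refused whole if a number of a shift passes 4.17 or a number of a turn 0.125, either way. A call with a gripper value outside its range is refused whole. The fingers move at their own pace and stop on an object; FORCE is the grip in N (left out, the last holds). Time passes only in rows, so rows that do not move let the fingers close, or fill a call up. It gives the time, the measured TCP pose, the force, the opening and the grip force at its end, in the units of the state.
- env.observe(): the state, without advancing time (a new reading comes with each control period).
- optics.get_image(name): name is "scene" or "side" or "wrist"; returns a dict with "color" (400x640x3 uint8, red, green, blue), "intrinsics" (3x3 intrinsics, pixels), "pose" (4x4, takes a point from camera to world coordinates). Camera axes: x right, y up, looking along -z (the intrinsics and any distortion apply to the point x, -y, -z); pixel columns grow to the right and rows downward; lengths in m; the calibration is good to about 2 mm. The wrist camera is an equidistant fisheye: a pixel r from the principal point sees the ray r / f radians off the axis. A picture is of the moment at which its call begins. There is no depth.
- env.close_job(): hands the job in; it is judged then, once.
Trained networks look in a picture, given as the dict that the camera call returned (one of the last four; its "shot" number tells which), for a name from the list of things; names that differ only in an ending like _2 or _b are one class to them, and where a whole thing is asked for, a point or a joint stands for the part that bears it (a point fixed in the world has none). Each returns a list of dicts, best first, with "score" (0 to 1); they miss things now and then, are a little off and sometimes report something else, mostly with a low value. They report only what shows in the picture. A call takes as long as a camera call.
- spotter.look_for(picture, query): "at" ([column, row] as shares, 0 to 1, of the picture: columns of its width, rows of its height, amid what is visible of it).
The state is a dict: "time_s": time; "q": joint angles; "qvel": joint speeds; "joint_efforts": joint torques, N m; "position": TCP position; "tool_rot": TCP orientation; "ft_force": force on the tool from outside, world axes, zero at the start; "wrist_torque": the same for the moment, N m; "grip_width": finger opening in m; "gripper_force": force on a finger pad.
Only numpy, scipy, OpenCV 4.12 (cv2) and the standard library are available. Lean on these libraries where they do the work, as an engineer would, in place of code of your own. Each camera call takes 0.05 s, during which the arm holds its last target. There are 200 camera calls.

## Working session

There is one attempt and no reset: what is moved stays moved. The work goes in short steps, Python scripts to look and compute and a shell command to move; the robot and the scene stay as the last step left them, time stands still between calls to the robot, and variables do not carry over. Pictures are saved under pics/ and viewed, at most 10 in all, crops included, and the job is handed in when it is done.

```bash
ls; mkdir -p pics; cat > h.py <<'E'
import numpy as np, cv2
from rig import env, optics, spotter
def ray(p,u,v):
    K=np.array(p["intrinsics"]);T=np.array(p["pose"])
    x=(u-K[0,2])/K[0,0];y=(v-K[1,2])/K[1,1]
    if p.get("name")=="wrist":
        r=np.hypot(x,y);s=np.sin(r)/r if r>1e-9 else 1;d=np.array([x*s,-y*s,-np.cos(r)])
    else: d=np.array([x,-y,-1.])
    return T[:3,3],T[:3,:3]@d
def at_z(p,u,v,z):
    o,d=ray(p,u,v);return o+d*(z-o[2])/d[2]
def pic(n):
    p=optics.get_image(n);p["name"]=n;return p
def find(p,q,z):
    out=[]
    for r in spotter.look_for(p,q)[:2]:
        u,v=r["at"][0]*640,r["at"][1]*400
        out.append((round(r["score"],2),(round(u),round(v)),at_z(p,u,v,z).round(3).tolist()))
    return out
E
cat > m1.py <<'E'
from h import *
s=env.observe();print(s["time_s"],s["position"],np.round(s["tool_rot"],2).tolist())
Z=dict(rocker_module=.055,rocker_raised=.062,round_module=.052,round_key_top=.06,bar_module=.055,lid_top=.11,centrifuge=.05,jar=.03,tape=.01,vial=.03,bench_timer=.01)
for n in("scene","side","wrist"):
    p=pic(n);cv2.imwrite(f"pics/a_{n}.png",p["color"][:,:,::-1]);print(n,{k:v for k,v in p.items() if k not in("color","intrinsics","pose")},np.round(p["pose"],2).tolist())
    for k,z in Z.items():print(k,find(p,k,z))
E
python3 m1.py
```

```text
pics
0.0 [5.49693826e-01 7.23655898e-05 2.30693237e-01] [[-0.0, 1.0, -0.0], [1.0, 0.0, 0.0], [0.0, -0.0, -1.0]]
scene {'shot': 1, 'name': 'scene'} [[0.45, 0.69, -0.57, 0.07], [-0.9, 0.35, -0.27, -0.27], [0.02, 0.63, 0.78, 0.73], [0.0, 0.0, 0.0, 1.0]]
rocker_module [(0.74, (305, 228), [0.486, -0.032, 0.055])]
rocker_raised [(0.76, (308, 223), [0.492, -0.034, 0.062])]
round_module [(0.63, (337, 235), [0.501, -0.092, 0.052])]
round_key_top [(0.49, (337, 232), [0.502, -0.091, 0.06])]
bar_module [(0.8, (276, 220), [0.477, 0.027, 0.055])]
lid_top [(0.79, (326, 171), [0.591, -0.023, 0.11])]
centrifuge [(0.55, (318, 200), [0.561, -0.021, 0.05])]
jar [(0.79, (254, 178), [0.566, 0.136, 0.03])]
tape [(0.57, (227, 231), [0.436, 0.119, 0.01])]
vial [(0.53, (388, 252), [0.524, -0.189, 0.03])]
bench_timer [(0.81, (402, 219), [0.625, -0.183, 0.01]), (0.42, (304, 228), [0.512, -0.014, 0.01])]
side {'shot': 2, 'name': 'side'} [[0.65, 0.6, -0.47, 0.16], [-0.76, 0.51, -0.4, -0.37], [0.0, 0.62, 0.79, 0.73], [0.0, 0.0, 0.0, 1.0]]
rocker_module [(0.68, (299, 225), [0.484, -0.037, 0.055]), (0.24, (330, 175)
[... 847 characters left out ...]
cker_raised [(0.84, (268, 208), [0.494, -0.032, 0.062])]
round_module [(0.58, (278, 252), [0.501, -0.09, 0.052])]
round_key_top [(0.74, (269, 202), [0.495, -0.026, 0.06]), (0.63, (274, 254), [0.497, -0.089, 0.06])]
bar_module [(0.86, (260, 152), [0.486, 0.027, 0.055])]
lid_top [(0.61, (363, 196), [0.588, -0.005, 0.11])]
centrifuge [(0.94, (345, 190), [0.576, -0.016, 0.05])]
jar [(0.58, (274, 254), [0.492, -0.103, 0.03]), (0.56, (340, 47), [0.572, 0.142, 0.03])]
tape [(0.95, (230, 44), [0.443, 0.154, 0.01]), (0.43, (376, 300), [0.63, -0.188, 0.01])]
vial [(0.93, (299, 307), [0.521, -0.184, 0.03])]
bench_timer [(0.95, (375, 298), [0.628, -0.185, 0.01]), (0.2, (261, 155), [0.479, 0.018, 0.01])]
```

View pics/a_scene.png

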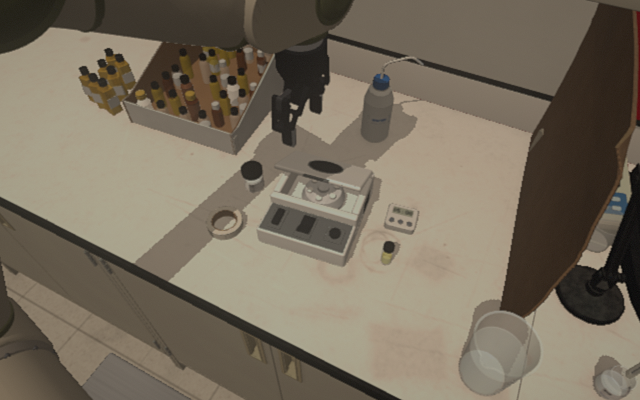

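View pics/a_wrist.png

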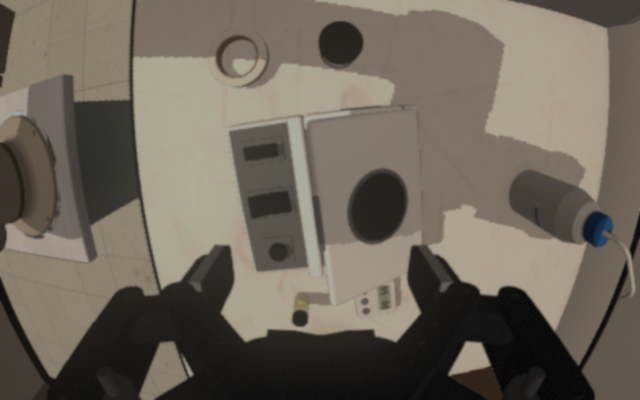

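The scene view shows the centrifuge front facing the robot with its lid part open. In the wrist view the modules are bar (263,151), rocker (269,205) and round (278,252), and the jar, tape, vial and timer are all clear of the approach. The spacing and heights match (about 58 mm apart, yaw about 0.13). I'll close the fingers and move over the lid.

```bash
python3 -m crank '[0,-0.7,0.7,0,0, 0,-0.7,0.7,0,0, 0,-0.7,0.7,0,0, 0,0,0,1.5,0, 0,0,0,1.5,0, 0,0,0,1.5,0, 0,0,0,1.0,0, 0,0,0,0,0]' 40
cat > m2.py <<'E'
from h import *
import sys
tag=sys.argv[1]
s=env.observe();print(s["time_s"],np.round(s["position"],4),np.round(s["ft_force"],2))
Z=dict(rocker_module=.055,rocker_raised=.062,round_module=.052,round_key_top=.06,bar_module=.055,lid_top=.08)
for n in sys.argv[2:]:
    p=pic(n);cv2.imwrite(f"pics/{tag}_{n}.png",p["color"][:,:,::-1]);print(n)
    for k,z in Z.items():print(k,find(p,k,z))
E

```

```text
time_s: 2.47
position: [0.5706, -0.0214, 0.1741]
tool_rot: [[0.001, 1.0, -0.004], [1.0, -0.001, 0.001], [0.001, -0.004, -1.0]]
ft_force: [-0.1, -0.2, -0.8]
grip_width: 0.0001
gripper_force: 0.0
```

```bash
python3 -m crank '[0,0,0,1.2,0, 0,0,0,1.2,0, 0,0,0,1.2,0, 0,0,0,1.2,0, 0,0,0,1.2,0, 0,0,0,1.2,0, 0,0,0,1.2,0, 0,0,0,0.3,0]'
```

```text
time_s: 3.13
position: [0.5711, -0.0214, 0.0886]
tool_rot: [[0.0, 1.0, -0.001], [1.0, -0.0, -0.0], [-0.0, -0.001, -1.0]]
ft_force: [-1.1, -0.6, 1.6]
grip_width: -0.0
gripper_force: 0.8
```

```bash
python3 -m crank '[0,0,0,0.2,0, 0,0,0,0.2,0, 0,0,0,0.1,0, 0,0,0,0.1,0, 0,0,0,0.1,0, 0,0,0,0,0, 0,0,0,0,0, 0,0,0,0,0]'
```

```text
time_s: 3.8
position: [0.5711, -0.021, 0.0825]
tool_rot: [[-0.0, 1.0, 0.0], [1.0, 0.0, -0.0], [-0.0, 0.0, -1.0]]
ft_force: [0.1, -1.4, 0.9]
grip_width: 0.0
gripper_force: 0.7
```

```bash
python3 -m crank '[0,0,0,0.1,0, 0,0,0,0.05,0, 0,0,0,0.05,0, 0,0,0,0.05,0, 0,0,0,0,0, 0,0,0,0,0, 0,0,0,0,0, 0,0,0,0,0]'
```

```text
time_s: 4.47
position: [0.571, -0.021, 0.08]
tool_rot: [[-0.0, 1.0, 0.0], [1.0, 0.0, -0.0], [-0.0, 0.0, -1.0]]
ft_force: [-3.0, 0.1, 5.1]
grip_width: 0.0001
gripper_force: 2.6
```

```bash
python3 -m crank '[0,0,0,0.05,0, 0,0,0,0.05,0, 0,0,0,0.05,0, 0,0,0,0,0, 0,0,0,0,0, 0,0,0,0,0, 0,0,0,0,0, 0,0,0,0,0]'
```

```text
time_s: 5.13
position: [0.571, -0.021, 0.0798]
tool_rot: [[-0.0, 1.0, 0.001], [1.0, 0.0, -0.0], [-0.0, 0.001, -1.0]]
ft_force: [-6.4, -0.6, 17.1]
grip_width: -0.0002
gripper_force: 8.3
```

```bash
python3 -m crank '[0,0,0,-2.5,0, 0,0,0,-3,0, 0,0,-1.5,-1.2,0, 0,-0.4,-2,0,0, 0,-0.4,-2,0,0, 0,-0.4,-2,0,0, 0,0,-2.2,0,0, 0,0,0,0,0]'; python3 m2.py b wrist scene
```

```text
time_s: 5.8
position: [0.4708, -0.0324, 0.145]
tool_rot: [[0.0, 1.0, -0.003], [1.0, -0.0, 0.001], [0.001, -0.003, -1.0]]
ft_force: [0.9, 0.0, -0.4]
grip_width: 0.0001
gripper_force: 0.0
5.8 [ 0.4708 -0.0324  0.145 ] [ 0.94  0.04 -0.44]
wrist
rocker_module [(0.61, (348, 195), [0.492, -0.028, 0.055])]
rocker_raised [(0.96, (345, 199), [0.489, -0.029, 0.062])]
round_module [(0.61, (365, 260), [0.509, -0.087, 0.052])]
round_key_top [(0.73, (358, 263), [0.502, -0.085, 0.06]), (0.45, (468, 179), [0.591, -0.012, 0.06])]
bar_module [(0.63, (341, 125), [0.486, 0.027, 0.055])]
lid_top [(0.97, (468, 177), [0.58, -0.007, 0.08]), (0.37, (343, 123), [0.486, 0.03, 0.08])]
scene
rocker_module [(0.6, (302, 229), [0.481, -0.027, 0.055]), (0.29, (335, 186), [0.607, -0.038, 0.055])]
rocker_raised [(0.61, (305, 222), [0.493, -0.028, 0.062])]
round_module [(0.69, (335, 237), [0.495, -0.091, 0.052])]
round_key_top [(0.68, (335, 234), [0.495, -0.09, 0.06]), (0.57, (400, 215), [0.592, -0.183, 0.06])]
bar_module [(0.55, (278, 219), [0.481, 0.024, 0.055])]
lid_top [(0.66, (337, 187), [0.585, -0.051, 0.08]), (0.36, (304, 224), [0.476, -0.036, 0.08])]
```

View pics/b_wrist.png

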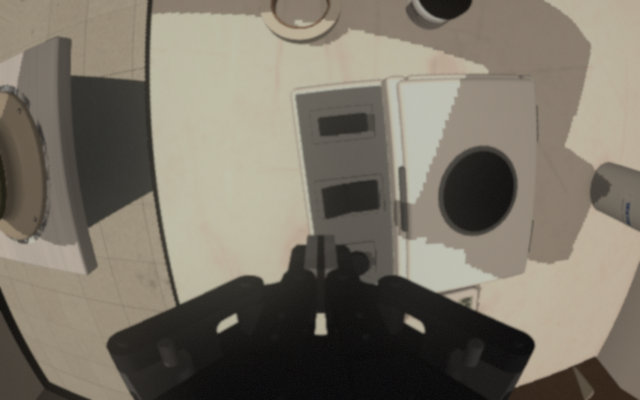

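The wrist view shows the lid shut, with the rocker spanning columns 323–382 near row 198 and the round key just visible at (358,263). The rocker's middle is at about (0.495, −0.030), so I'll press at x 0.477.

```bash
python3 -m crank '[0,0,0.6,1,0, 0,0,0,1.5,0, 0,0,0,1.5,0, 0,0,0,1.5,0, 0,0,0,1.5,0, 0,0,0,0.5,0, 0,0,0,0,0, 0,0,0,0,0]'
```

```text
time_s: 7.17
position: [0.4803, -0.033, 0.0703]
tool_rot: [[0.0, 1.0, -0.0], [1.0, -0.0, 0.0], [0.0, -0.0, -1.0]]
ft_force: [1.2, 0.6, -0.1]
grip_width: 0.0001
gripper_force: 0.0
```

```bash
python3 -m crank '[0,0,0,0.2,0, 0,0,0,0.2,0, 0,0,0,0.2,0, 0,0,0,0.1,0, 0,0,0,0.1,0, 0,0,0,0,0, 0,0,0,0,0, 0,0,0,0,0]'
```

```text
time_s: 7.83
position: [0.48, -0.033, 0.0624]
tool_rot: [[0.0, 1.0, 0.0], [1.0, -0.0, 0.0], [0.0, 0.0, -1.0]]
ft_force: [-0.2, -0.2, 1.1]
grip_width: 0.0002
gripper_force: 0.2
```

```bash
python3 -m crank '[0,0,-0.2,0.1,0, 0,0,0,0.1,0, 0,0,0,0.1,0, 0,0,0,0.1,0, 0,0,0,0.1,0, 0,0,0,0,0, 0,0,0,0,0, 0,0,0,0,0]'
```

```text
time_s: 8.5
position: [0.478, -0.0329, 0.0572]
tool_rot: [[-0.0, 1.0, -0.0], [1.0, 0.0, 0.0], [0.0, -0.0, -1.0]]
ft_force: [-0.5, -0.2, 0.1]
grip_width: -0.0
gripper_force: 0.0
```

```bash
python3 -m crank '[0,0,0,0.1,0, 0,0,0,0.05,0, 0,0,0,0.05,0, 0,0,0,0,0, 0,0,0,0,0, 0,0,0,0,0, 0,0,0,0,0, 0,0,0,0,0]'
```

```text
time_s: 9.17
position: [0.4781, -0.033, 0.0559]
tool_rot: [[-0.0, 1.0, 0.001], [1.0, 0.0, -0.0], [-0.0, 0.001, -1.0]]
ft_force: [-1.1, 0.8, 8.4]
grip_width: 0.0002
gripper_force: 4.4
```

Rocker bottomed at 56 mm with 8 N. I'll lift, move over the round key and check.

```bash
python3 -m crank '[0,0,0,-2,0, 0,0,0,-2.5,0, 0,-1.5,0.6,0,0, 0,-1.5,0.6,0,0, 0,-1.5,0.6,0,0, 0,-1,0.5,0,0, 0,0,0,0,0, 0,0,0,0,0]'; python3 m2.py c wrist side; python3 -c "
import cv2;a=cv2.imread('pics/c_wrist.png')[60:360,200:560];b=cv2.imread('pics/c_side.png')[150:300,230:410]
import numpy as np;cv2.imwrite('pics/c2.png',np.hstack([cv2.resize(a,(400,333)),cv2.resize(b,(400,333))]))"
```

```text
time_s: 9.83
position: [0.5008, -0.0882, 0.0999]
tool_rot: [[0.001, 1.0, -0.001], [1.0, -0.001, 0.001], [0.001, -0.001, -1.0]]
ft_force: [-0.1, -0.4, -1.2]
grip_width: 0.0
gripper_force: 0.0
9.8333 [ 0.5008 -0.0882  0.0999] [-0.11 -0.36 -1.21]
wrist
rocker_module [(0.91, (311, 132), [0.495, -0.031, 0.055])]
rocker_raised [(0.79, (310, 135), [0.495, -0.032, 0.062]), (0.21, (321, 218), [0.501, -0.083, 0.062])]
round_module [(0.38, (323, 218), [0.503, -0.087, 0.052]), (0.27, (299, 35), [0.488, 0.03, 0.052])]
round_key_top [(0.82, (319, 222), [0.5, -0.087, 0.06])]
bar_module [(0.76, (297, 39), [0.487, 0.027, 0.055])]
lid_top [(0.56, (458, 123), [0.577, -0.022, 0.08])]
side
rocker_module [(0.52, (296, 223), [0.484, -0.029, 0.055])]
rocker_raised [(0.63, (299, 223), [0.484, -0.035, 0.062])]
round_module [(0.49, (325, 235), [0.501, -0.092, 0.052])]
round_key_top [(0.55, (325, 234), [0.5, -0.094, 0.06])]
bar_module [(0.5, (279, 207), [0.491, 0.029, 0.055])]
lid_top [(0.62, (344, 192), [0.6, -0.064, 0.08])]
```

View pics/c2.png

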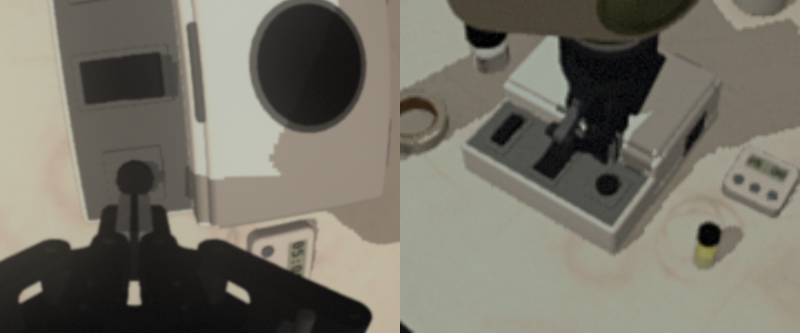

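The left crop shows the fingertip in line with the round key at (134,178). The right crop shows the lid shut and the rocker's front half level, with nothing disturbed. I'll press the key.

```bash
python3 -m crank '[0,0,0,1,0, 0,0,0,1,0, 0,0,0,1,0, 0,0,0,0.6,0, 0,0,0,0.2,0, 0,0,0,0.1,0, 0,0,0,0.1,0, 0,0,0,0,0]'
```

```text
time_s: 11.2
position: [0.5012, -0.088, 0.0606]
tool_rot: [[-0.0, 1.0, 0.001], [1.0, 0.0, -0.0], [-0.0, 0.001, -1.0]]
ft_force: [0.1, 0.0, 0.1]
grip_width: 0.0
gripper_force: 0.0
```

```bash
python3 -m crank '[0,0,0,0.1,0, 0,0,0,0.1,0, 0,0,0,0.1,0, 0,0,0,0.1,0, 0,0,0,0.1,0, 0,0,0,0,0, 0,0,0,0,0, 0,0,0,0,0]'
```

```text
time_s: 11.87
position: [0.5012, -0.0881, 0.0555]
tool_rot: [[0.0, 1.0, 0.001], [1.0, -0.0, -0.0], [-0.0, 0.001, -1.0]]
ft_force: [0.8, 0.0, 3.4]
grip_width: 0.0002
gripper_force: 1.8
```

```bash
python3 -m crank '[0,0,0,0.05,0, 0,0,0,0.05,0, 0,0,0,0,0, 0,0,0,0,0, 0,0,0,0,0, 0,0,0,0,0, 0,0,0,0,0, 0,0,0,0,0]'
```

```text
time_s: 12.53
position: [0.5013, -0.0881, 0.0549]
tool_rot: [[-0.0, 1.0, 0.001], [1.0, 0.0, -0.0], [-0.0, 0.001, -1.0]]
ft_force: [-1.5, 0.6, 8.5]
grip_width: -0.0001
gripper_force: 4.6
```

Key bottomed at 55 mm with 8.5 N, so I'm handing in while holding it.

```bash
python3 -c "
from rig import env
print(env.close_job())"
```

```text
the job is handed in; nothing more can be done
None
```

I handed in the job with the lid shut, the rocker tipped on and the round key held fully down at about 8.5 N; the bar-shaped key and the things around the machine were left alone, and the hand-in returned no verdict.

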